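# Chock the pipe, then drop the stop

### The job

The pipe on the sloping board of the blue stand is held back only by the swing-down stop in front of it, and I need the stop out of the way to work on the pipe. First set the yellow wedge chock on the board against the middle of the pipe, thin end snugly under it, and let go of it; then swing the stop fully down by its red knob, so that the pipe is left resting on the chock where it lay and has not rolled away. Leave the other things on the bench as they are.

Things in the scene. Friction and masses are not known exactly. Their poses are not given: they have to be found in the camera images.
- stand: Blue steel stand fixed to the bench, 150 mm deep, 160 wide, 257 high. Origin on the bench under its middle; z up, x to its back (uphill, away from the robot), y to its left. Its plywood board, 150 mm wide, slopes down towards the robot: in this frame its top passes through x=20, z=75 mm and rises 0.17 rad towards +x, from x=-74 to +74 mm.
- tray_edge (a point): Middle of the front lower edge of the fixed tray of fittings above the board: x=-35, z=235 mm in the stand's frame. The tray runs back from here to x=+75 and is 160 mm wide, on two rear posts. A vertical tool would strike it: the board is reached from the front, under it, with the tool leaning forward 25 to 50 degrees.
- rest_line (a point): Point of the board's top, at the middle of the board's width, on the line where the pipe touches it while resting against the stop: x=20, y=0, z=75 mm in the stand's frame, axes as the stand's.
- pipe: Loose dark steel pipe, 48 mm in diameter, 210 long, about 0.5 kg, lying crosswise (along the stand's y) on the board, ends past the board's edges. Held only by the stop; rolls freely downhill if unblocked. Origin at its centre on its axis, y along it; the frame turns as it rolls. Its middle is within 6 mm of the stand's middle.
- pipe_center (a point): Centre of the pipe, on its axis (same point as pipe).
- chock: Loose yellow wedge chock, black sole and ribs, 66 mm long (x), 44 wide (y), 42 high, about 0.2 kg. Origin: middle of its sole; x to its thin end. Solid: 2 mm thick at x=+33, rising straight to 42 mm at x=-17, flat on top to the back at x=-33. It starts on the bench right of the stand, thin end roughly away from the robot.
- chock_center (a point): Centre of the chock, 21 mm above the middle of its sole, axes as chock. Grip it across its width (y), on its two parallel upright sides, near the high back part.
- chock_toe (a point): Middle of the chock's thin end, at its sole (33 mm ahead of chock_center in x, 21 mm below it). On the board the chock's sloping face touches the pipe when this point is about 6 mm downhill of the line where the pipe touches the board (rest_line). The chock stays there by friction.
- stop (a joint): Swing-down stop (rad): 0 upright, holding the pipe; grows as it swings down towards the robot; 1.4 fully down. Stays where left (friction 0.1 N m). Two steel arms, 55 mm high, at y=-92 and +92 mm of the stand, outside the board, in front of the pipe; their axis is along y at x=-13.4, z=55 mm in the stand's frame, under the board.
- stop_knob (a point): Centre of the red ball knob, 22 mm in diameter, on the stop's right arm. At joint 0: 30 mm in front (-x) of and 90 mm above the stop's axis, at y=-145 mm of the stand. Moves on an arc of radius 95 mm, ends 94 mm in front of and 14 mm below the axis. A 10 mm rod carries it from below. Pinch it across the stand's y or push it from behind.
- pen: Black marker pen lying near the back, 14x122x14 mm; origin under its middle. Leave alone.
- loose_coupling: Dark pipe coupling, standing, 44 mm across, 41 mm high; origin under its middle. Leave alone.
- cover: Grey steel box cover, 104x66x10 mm, to the left of the stand; origin under its middle. Leave alone.
- carton: Small orange and white carton, 76x53x62 mm, to the left; origin under its middle. Leave alone.
Mind the look-alikes: they are no part of the job. Several things have the shape of the chock; the one meant has the colours described above.

How it is judged:
On the way, in this order (a step that is already met when the one before it is completed fails the run):
1. the chock stands on the board against the pipe, thin end under it, let go, while the stop is still up (x of chock_toe in the frame of stand above -0.012 m and z of chock_toe in the frame of stand above 0.055 m and distance between chock_toe and pipe_center below 0.05 m and angle between the x axis of chock_center and the x axis of stand, either way round below 0.45 rad and angle between chock_center's own z axis and vertical below 0.4 rad and contact force between chock and the fingers below 0.1 N and linear speed of chock below 0.02 m/s and value of joint stop below 0.15 rad and distance of pipe_center from where it was at the start of the episode below 0.025 m), for 0.3 s.
2. the stop is swung fully down (value of joint stop above 1.2 rad), for 0.2 s.
At the end, for the whole second after the job is handed in: The stop is fully down (over 1.2 rad), the pipe is at rest against the chock within 25 mm of where it lay, and the chock is released and at rest on the board, upright, its thin end towards and under the pipe (within 50 mm of the pipe's centre), in line with the stand within 25 degrees (value of joint stop above 1.2 rad and distance of pipe_center from where it was at the start of the episode below 0.025 m and linear speed of each of pipe, chock below 0.02 m/s and contact force between pipe and chock above 0.1 N and x of chock_toe in the frame of stand above -0.012 m and z of chock_toe in the frame of stand above 0.055 m and distance between chock_toe and pipe_center below 0.05 m and angle between the x axis of chock_center and the x axis of stand, either way round below 0.45 rad and angle between chock_center's own z axis and vertical below 0.4 rad and contact force between chock and the fingers below 0.1 N); the robot touches nothing.
It fails at once if the pipe rolls or is carried more than 30 mm from where it lay (distance of pipe_center from where it was at the start of the episode above 0.03 m).
It fails at once if a bystander (pen, coupling, cover, carton) is moved more than 30 mm (distance of any of pen, loose_coupling, cover, carton from where it was at the start of the episode above 0.03 m).
It also fails if it takes over 56 s, if anything falls off the work surface, if the arm or the gripper's body presses on something with over 40 N, if the wrist force passes 120 N, or if a joint passes its speed limit or range.

### The arm

A 6-joint arm with a two-finger parallel gripper is mounted at the origin on a cart in front of the work surface, level with it; the furniture and walls round the work are solid. World frame = base frame: x ahead of the robot, y to its left, z up, the work surface at z = 0. Lengths are in m, angles in rad, forces in N, time in s.
With the tool pointing down it reaches from about 0.3 to 0.775 m from the base axis. Payload 14.6 kg.
Tool frame: the origin (TCP) lies at the very end of the fingers, on their centre line; the grasp point (between the pads) lies 19 mm behind it; z points along the fingers, x is the direction in which the jaws open and shut, and the axes are right-handed (so a half turn about z gives the same grasp; the last joint's range is limited). The gripper opens to 94 mm and grips with 3 to 60 N. Pads are 16 mm wide; open, the fingers measure 119 mm over their backs; the gripper's body (75 mm by 177 mm) begins 78 mm behind the grasp point.
Start: joints at [-1.414, 0.3, 1.521, -0, 1.321, -0.067], TCP at [0.122, -0.536, 0.205] pointing down, gripper open.
Joint ranges: [-3.03, 3.03], [-0.79, 2.21], [0.23, 2.52], [-1.04, 4.18], [0, 3.07], [-2.55, 2.55]. Speed limits (rad/s): [2.22, 2.22, 2.57, 3.14, 3.14, 3.14].

### API

Orientations are given as [roll, pitch, yaw] about the fixed x, y, z axes, in that order (R = Rz(yaw) Ry(pitch) Rx(roll)).
In Python, from station import ctrl gives the robot as it stands.
- The arm moves only by the shell command python3 -m inch 'ROWS' [FORCE]. ROWS is JSON, one flat list of numbers, 7 for each row, row after row: the shift along the tool's x, y, z in cm, then the turn, a rotation vector about the tool's x, y, z in rad, then the opening, from 0 (shut) to 1 (fully open). In form: [tx, ty, tz, wx, wy, wz, claw, tx, ty, tz, wx, wy, wz, claw, ...]. A call has 1 to 20 rows; each row shifts and turns the commanded pose from where the row before left it, along the tool's axes as they then stand; what a row does not reach is not made up. A row lasts 1/8 s, in which the tool goes at most 62.5 mm and 10.7 degrees, less where a joint would pass 70% of its speed; a pose out of reach is approached as far as the arm can. A call is refused whole if a number of a shift passes 6.25 or a number of a turn 0.188, either way. A call with a gripper value outside its range is refused whole. The fingers move at their own pace and stop on an object; FORCE is the grip in N (left out, the last holds). Time passes only in rows, so rows that do not move let the fingers close. It gives the time, the measured TCP pose, the force and the opening at its end, in the units of the state.
- ctrl.get_obs(): the state, without advancing time (a new reading comes with each control period).
- ctrl.camera(name): name is "side" or "top" or "wrist"; returns (picture, depth): 384x512x3 uint8, red, green, blue; 384x512 float32, m along the optical axis (not along the pixel's ray), 0 where there is no reading.
- ctrl.camera_params(name): a dict with "vertical_fov" (degrees; the focal length in pixels is half the picture's height over the tangent of half this angle, whatever the lens; pixels are square), "cx", "cy" (the principal point, pixels), "camera_from_world" (4x4, takes a point from world to camera coordinates); the wrist camera has in their place "mount" (4x4, takes a point from camera to tool coordinates, whose origin is the TCP and whose axes are the tool frame's). Camera axes: x right, y down, z forward; pixel columns grow to the right and rows downward; lengths in m; the calibration is good to about 2 mm. The wrist camera is an equidistant fisheye: a pixel r from the principal point sees the ray r / f radians off the axis. A picture is of the moment at which its call begins: read the wrist's pose just before it. camera_params takes no time and is no camera call.
- ctrl.hand_in(): hands the job in, once; it reports no verdict.
Trained networks look in the newest picture that a camera, given by its name, has taken for a name from the list of things; names that differ only in an ending like _2 or _b are one class to them, and where a whole thing is asked for, a point or a joint stands for the part that bears it (a point fixed in the world has none). Each returns a list of dicts, best first, with "score" (0 to 1); they miss things now and then, are a little off and sometimes report something else, mostly with a low value. They report only what shows in the picture. A call takes as long as a camera call. They do not tell look-alikes from the thing itself.
- ctrl.spot_in(camera, label): "bbox" ([centre column, centre row, width, height] in pixels, round what is visible of it).
- ctrl.place_of(camera, label): "centre" ([column, row] in pixels: a listed point, or the origin of a listed thing).
The state is a dict: "time_s": time; "qpos": joint angles; "joint_vel": joint speeds; "tau": joint torques, N m; "ee_pos": TCP position; "eef_rot": TCP orientation; "force": force on the tool from outside, world axes, zero at the start; "moment": the same for the moment, N m; "grip_width": finger opening in m.
Only numpy, scipy, OpenCV 4.12 (cv2) and the standard library are available. Lean on these libraries where they do the work, as an engineer would, in place of code of your own. Each camera call takes 0.05 s, during which the arm holds its last target. There are 200 camera calls.

## Working session

There is one attempt and no reset: what is moved stays moved. The work goes in short steps, Python scripts to look and compute and a shell command to move; the robot and the scene stay as the last step left them, time stands still between calls to the robot, and variables do not carry over. Pictures are saved under pics/ and viewed, about 8 in all and at most 12, crops included, and the job is handed in when it is done.

```bash
ls; mkdir -p pics; cat > h.py <<'E'
import numpy as np, cv2
from station import ctrl
from scipy.spatial.transform import Rotation as R
def K(n):
    p=ctrl.camera_params(n); return p,192/np.tan(np.radians(p["vertical_fov"]/2))
def world(n,u,v,d):
    p,f=K(n); c=np.array([(u-p["cx"])/f*d,(v-p["cy"])/f*d,d,1]); return (np.linalg.inv(p["camera_from_world"])@c)[:3]
def onz(n,u,v,z):
    a=world(n,u,v,0.0001); b=world(n,u,v,1.); return a+(b-a)*(z-a[2])/(b[2]-a[2])
def save(n,im): cv2.imwrite("pics/"+n+".png",cv2.cvtColor(im,cv2.COLOR_RGB2BGR))
E
python3 - <<'E'
from h import *
ims=[]
for n in ["top","side"]:
    im,d=ctrl.camera(n); ims.append(im); np.savez("/tmp/"+n,im=im,d=d)
    for l in ["stand","pipe","chock","stop_knob","tray_edge","rest_line","loose_coupling","pipe_center","chock_toe","chock_center"]:
        for r in ctrl.place_of(n,l)[:4]:
            u,v=r["centre"]; dd=d[int(np.clip(v,0,383)),int(np.clip(u,0,511))]
            print(n,l,np.round([r["score"],u,v],2),np.round(world(n,u,v,dd),3))
save("a_top",ims[0]);save("a_side",ims[1])
print(ctrl.get_obs()["time_s"])
E
```

```text
pics
top stand [  0.82 256.2  178.8 ] [0.553 0.089 0.261]
top chock [  0.69 342.9  237.3 ] [ 0.409 -0.166  0.029]
top chock [  0.51 339.7  198.6 ] [ 0.525 -0.161  0.029]
top stop_knob [  0.49 363.3  177.6 ] [ 0.585 -0.231  0.043]
top stop_knob [  0.45 312.5  187.9 ] [ 0.542 -0.064  0.154]
top tray_edge [  0.91 260.2  181.  ] [0.575 0.078 0.071]
top rest_line [  0.57 257.3  171.6 ] [0.574 0.086 0.241]
top loose_coupling [  0.5 360.6 173.5] [ 0.599 -0.226  0.036]
top pipe_center [  0.28 161.2  235.4 ] [0.424 0.376 0.014]
top chock_toe [  0.75 374.8  201.2 ] [ 0.518 -0.275 -0.001]
top chock_toe [  0.55 335.8  245.3 ] [ 0.385 -0.148  0.005]
top chock_center [  0.71 341.5  240.1 ] [ 0.401 -0.162  0.027]
top chock_center [  0.52 340.6  201.9 ] [ 0.514 -0.162  0.035]
side stand [  0.83 271.1  223.6 ] [ 0.568 -0.03   0.107]
side pipe [  0.65 274.3  196.9 ] [0.598 0.074 0.118]
side chock [  0.92 254.2  326.5 ] [ 0.476 -0.293  0.029]
side chock [  0.59 261.3  288.4 ] [ 0.514 -0.175  0.018]
side chock [  0.49 274.2  197.6 ] [0.596 0.068 0.12 ]
side stop_knob [  0.6 264.1 219.4] [ 0.542 -0.064  
[... 184 characters left out ...]
side loose_coupling [  0.85 294.2  311.1 ] [ 0.583 -0.252  0.01 ]
side pipe_center [  0.64 272.   199.1 ] [0.59  0.068 0.115]
side pipe_center [  0.54 274.8  207.7 ] [0.59  0.028 0.114]
side pipe_center [1.900e-01 2.581e+02 3.186e+02] [ 0.49  -0.265  0.018]
side chock_toe [  0.97 211.1  292.3 ] [ 0.385 -0.162  0.012]
side chock_toe [  0.92 273.9  294.  ] [ 0.545 -0.186  0.003]
side chock_toe [  0.56 268.   326.5 ] [ 0.512 -0.279  0.002]
side chock_center [  0.76 215.8  294.3 ] [ 0.396 -0.186  0.031]
side chock_center [  0.63 255.1  321.1 ] [ 0.481 -0.278  0.028]
side chock_center [  0.63 296.9  309.9 ] [ 0.588 -0.257  0.021]
side chock_center [  0.57 261.9  282.8 ] [ 0.518 -0.166  0.028]
1.1
```

View pics/a_top.png

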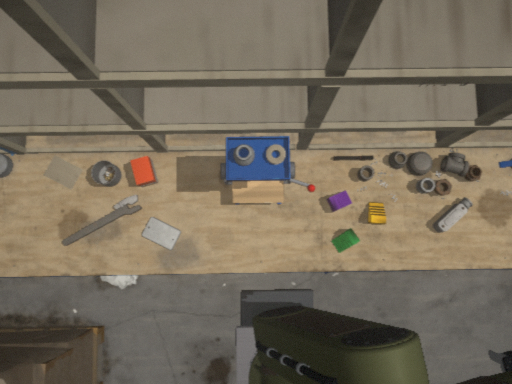

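View pics/a_side.png

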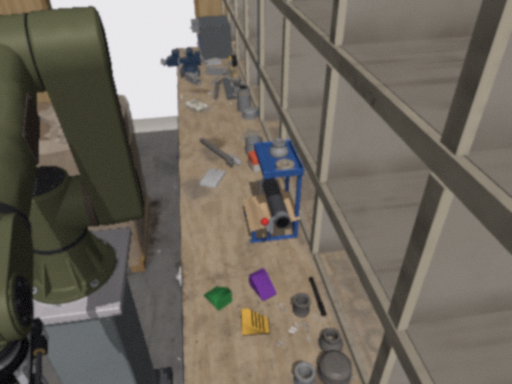

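Top view: the wedge-shaped candidates are purple (340,201), green (345,240) and yellow with black ribs (376,213). Yellow fits the description; in the side view it is at (254,322). The stand is at (257,165) in the top view and its red knob at (311,188).

```bash
python3 - <<'E'
from h import *
def cloud(n):
    z=np.load(f"/tmp/{n}.npz"); im,d=z["im"],z["d"]; p,f=K(n)
    v,u=np.mgrid[:384,:512]; c=np.stack([(u-p["cx"])/f*d,(v-p["cy"])/f*d,d,np.ones_like(d)],-1)
    return im,cv2.cvtColor(im,cv2.COLOR_RGB2HSV),(c@np.linalg.inv(p["camera_from_world"]).T)[...,:3],d
for n in ["top","side"]:
    im,h,P,d=cloud(n)
    rng=(d>0)&(P[...,0]>.2)&(P[...,0]<.9)
    red=(((h[...,0]<6)|(h[...,0]>174))&(h[...,1]>170)&(h[...,2]>90)&rng&(abs(P[...,1]+.07)<.06)&(P[...,2]>.06))
    print(n,"red",red.sum(),P[red].mean(0).round(4), P[red].max(0).round(3))
    yel=(h[...,0]>18)&(h[...,0]<30)&(h[...,1]>170)&(h[...,2]>100)&rng&(P[...,2]>0.006)&(P[...,1]<-.2)&(P[...,1]>-.4)
    q=P[yel]; print("yel",yel.sum(),q.min(0).round(3),q.max(0).round(3))
    for t in [.034,]:
        s=q[q[:,2]>t]; print(" top",len(s),cv2.minAreaRect((s[:,:2]*1000).astype(np.float32)), s.mean(0))
    print(" all",cv2.minAreaRect((q[:,:2]*1000).astype(np.float32)))
    blue=(h[...,0]>100)&(h[...,0]<125)&(h[...,1]>120)&rng&(P[...,2]>.235)&(abs(P[...,1]-.09)<.15)
    q=P[blue]; print("tray",len(q),q.min(0).round(3),q.max(0).round(3),cv2.minAreaRect((q[:,:2]*1000).astype(np.float32)))
    dark=(h[...,2]<80)&rng&(P[...,2]>.1)&(P[...,2]<.18)&(abs(P[...,1]-.09)<.15)
    q=P[dark]; print("pipe",len(q), q.min(0).round(3) if len(q) else 0,q.max(0).round(3) if len(q) else 0)
a=cv2.imread("pics/a_top.png")[150:260,210:400]; b=cv2.imread("pics/a_side.png")[130:350,190:330]
a=cv2.resize(a,None,fx=4,fy=4,interpolation=2)[:,:]; b=cv2.resize(b,None,fx=2.7,fy=2.7,interpolation=2)
c=np.zeros((600,800,3),np.uint8); a=cv2.resize(a,(420,243)); b=b[:600,:378]; c[:243,:420]=a; c[:b.shape[0],422:422+b.shape[1]]=b
cv2.imwrite("pics/b.png",c)
E
```

```text
top red 28 [ 0.5428 -0.0599  0.1545] [ 0.551 -0.054  0.157]
yel 248 [ 0.451 -0.293  0.007] [ 0.512 -0.246  0.051]
 top 126 ((465.2655334472656, -268.53619384765625), (45.052345275878906, 27.583646774291992), 88.90169525146484) [ 0.46312336 -0.26679716  0.04209517]
 all ((481.572509765625, -269.9371032714844), (45.1319580078125, 61.269775390625), 86.11329650878906)
tray 1741 [0.552 0.007 0.236] [0.661 0.164 0.264] ((606.5556030273438, 85.3751449584961), (157.20928955078125, 108.1213607788086), 89.44535064697266)
pipe 156 [ 0.225 -0.06   0.102] [0.695 0.192 0.178]
side red 26 [ 0.542  -0.0656  0.1498] [ 0.549 -0.061  0.155]
yel 4 [ 0.467 -0.293  0.011] [ 0.501 -0.268  0.022]
 top 0 ((0.0, 0.0), (0.0, 0.0), 0.0) [nan nan nan]
 all ((482.619873046875, -279.4941101074219), (39.706295013427734, 11.269330978393555), 41.083641052246094)
tray 842 [0.551 0.001 0.235] [0.658 0.168 0.258] ((604.3359985351562, 84.62196350097656), (107.87772369384766, 166.829345703125), 0.1648697853088379)
pipe 678 [ 0.202 -0.059  0.1  ] [0.681 0.181 0.18 ]<stdin>:14: RuntimeWarning: Mean of empty slice.
  ret = um.true_divide(
```

View pics/b.png

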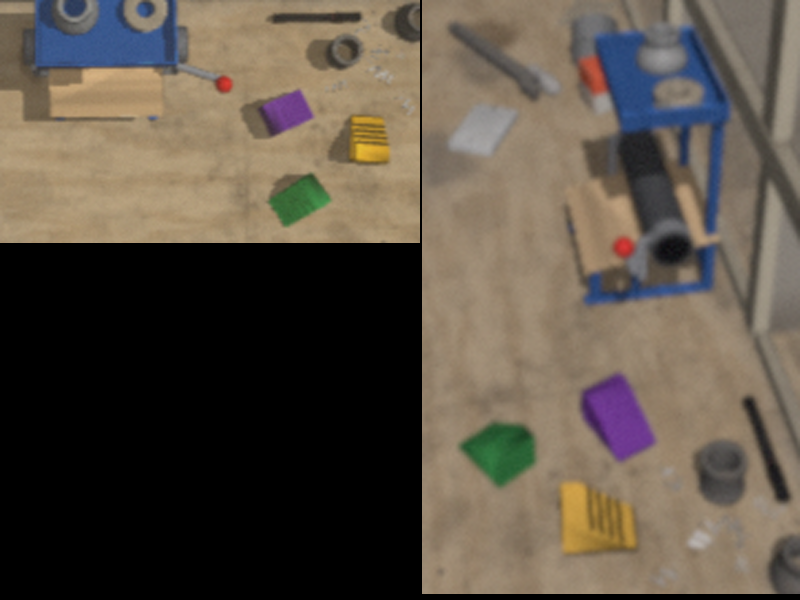

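Crop confirms yellow with black ribs. The stand origin is about (0.5855, 0.084) with yaw ≈ 0, and the knob position agrees. The rod looks diagonal, so I'll check it later from close up. Now the chock approach.

```bash
cat >> h.py <<'E'
S=np.array([.5855,.084,0])
def ori(lean,yaw,sx=1):
    z=np.array([np.sin(lean)*np.cos(yaw),np.sin(lean)*np.sin(yaw),-np.cos(lean)])
    x=sx*np.array([-np.sin(yaw),np.cos(yaw),0]); return np.stack([x,np.cross(z,x),z],1)
def go(p,Rt,p0=None,R0=None):
    o=ctrl.get_obs()
    if R0 is None: R0=R.from_euler("xyz",o["eef_rot"]).as_matrix()
    if p0 is None: p0=o["ee_pos"]
    w=R.from_matrix(R0.T@Rt).as_rotvec(); t=Rt.T@(np.asarray(p)-p0)*100
    print("turn",w.round(3),"n",np.ceil(abs(w).max()/.185),"then shift cm",t.round(2),"n",np.ceil(np.linalg.norm(t)/6.2))
def wray(u,v,T):
    p,f=K("wrist"); d=np.array([u-p["cx"],v-p["cy"]]); r=np.linalg.norm(d); th=r/f
    c=np.append(d/max(r,1e-9)*np.sin(th),np.cos(th)); M=T@p["mount"]; return M[:3,3],M[:3,:3]@c
def T(o):
    m=np.eye(4); m[:3,:3]=R.from_euler("xyz",o["eef_rot"]).as_matrix(); m[:3,3]=o["ee_pos"]; return m
E
python3 - <<'E'
from h import *
o=ctrl.get_obs(); print(o["eef_rot"],o["ee_pos"]); print(T(o)[:3,:3].round(2)); print(K("wrist"))
b=np.radians(25)
yaw=-.04; c=np.array([.4845,-.2685,0]); d=np.array([np.cos(yaw),np.sin(yaw),0])
for sx in (1,-1):
    Rt=ori(b,yaw,sx); g=c+d*-.018+[0,0,.027]; tcp=g+.019*Rt[:,2]; print(tcp)
    go(tcp-.12*Rt[:,2],Rt)
E
```

```text
[-3.14158689e+00  6.24964420e-05 -1.34699912e+00] [ 0.12206405 -0.53625196  0.20542537]
[[ 0.22 -0.98 -0.  ]
 [-0.98 -0.22  0.  ]
 [-0.   -0.   -1.  ]]
({'vertical_fov': 65.70646984690485, 'cx': 252.75508327693382, 'cy': 192.75681465920513, 'mount': array([[ 9.99999974e-01, -1.21711428e-04, -1.92049894e-04,
        -2.23487113e-04],
       [ 1.70596876e-04,  9.60037361e-01,  2.79871822e-01,
        -8.14909321e-02],
       [ 1.50311474e-04, -2.79871848e-01,  9.60037357e-01,
        -1.79198518e-01],
       [ 0.00000000e+00,  0.00000000e+00,  0.00000000e+00,
         1.00000000e+00]])}, np.float64(297.3186396354542))
[ 0.47453772 -0.2681013   0.00978015]
turn [-0.083  0.624 -2.815] n 16.0 then shift cm [28.2  22.68 20.16] n 7.0
[ 0.47453772 -0.2681013   0.00978015]
turn [0.434 0.058 0.26 ] n 3.0 then shift cm [-28.2  -22.68  20.16] n 7.0
```

```bash
python3 - <<'E'
from h import *
b=np.radians(32)
yaw=-.04; c=np.array([.4845,-.2685,0]); d=np.array([np.cos(yaw),np.sin(yaw),0])
Rt=ori(b,yaw,-1); g=c+d*-.018+[0,0,.028]; tcp=g+.019*Rt[:,2]; print(tcp)
go(tcp-.12*Rt[:,2],Rt)
E
```

```text
[ 0.47657481 -0.26818282  0.01188709]
turn [0.555 0.074 0.257] n 4.0 then shift cm [-28.2  -18.88  22.62] n 7.0
```

```bash
python3 -m inch '[0,0,0,0.139,0.0185,0.064,1, 0,0,0,0.139,0.0185,0.064,1, 0,0,0,0.139,0.0185,0.064,1, 0,0,0,0.139,0.0185,0.064,1, -3.13,-2.1,2.51,0,0,0,1, -3.13,-2.1,2.51,0,0,0,1, -3.13,-2.1,2.51,0,0,0,1, -3.13,-2.1,2.51,0,0,0,1, -3.13,-2.1,2.51,0,0,0,1, -3.13,-2.1,2.51,0,0,0,1, -3.13,-2.1,2.51,0,0,0,1, -3.13,-2.1,2.51,0,0,0,1, -3.13,-2.1,2.51,0,0,0,1, 0,0,0,0,0,0,1, 0,0,0,0,0,0,1]' 30
python3 - <<'E'
from h import *
o=ctrl.get_obs(); im,d=ctrl.camera("wrist"); save("c_wrist",im); print(o["eef_rot"],o["ee_pos"],o["qpos"].round(2) if hasattr(o["qpos"],'round') else o["qpos"])
hs=cv2.cvtColor(im,cv2.COLOR_RGB2HSV); m=(hs[...,0]>18)&(hs[...,0]<32)&(hs[...,1]>150)&(hs[...,2]>90)&(d>0)
n,l,st,_=cv2.connectedComponentsWithStats(m.astype(np.uint8)); 
k=1+np.argmax(st[1:,4]); print(st[k])
pts=[]
p,f=K("wrist")
for v,u in np.argwhere(cv2.morphologyEx((l==k).astype(np.uint8),cv2.MORPH_CLOSE,np.ones((15,15)))>0):
    if d[v,u]<=0: continue
    a,r=wray(u,v,T(o)); th=np.hypot(u-p["cx"],v-p["cy"])/f
    pts.append(a+r*d[v,u]/np.cos(th))
P=np.array(pts); print(P.min(0).round(3),P.max(0).round(3)); 
q=P[(P[:,2]>.036)]; print("top",cv2.minAreaRect((q[:,:2]*1000).astype(np.float32)))
q=P[(P[:,2]>.003)]; print("all",cv2.minAreaRect((q[:,:2]*1000).astype(np.float32)))
E
```

```text
time_s: 2.98
ee_pos: [0.4129, -0.2662, 0.1144]
eef_rot: [-2.582, -0.001, -1.61]
force: [0.1, 0.2, -0.5]
grip_width: 0.0942
[-2.58204145e+00 -8.63644605e-04 -1.60967809e+00] [ 0.41285744 -0.2661607   0.11439179] [-0.87  0.09  2.12  0.7   0.65  0.24]
[ 229  157   48   59 2400]
[ 0.447 -0.294 -0.001] [ 0.516 -0.243  0.044]
top ((461.6485290527344, -268.2680358886719), (43.9898796081543, 25.392507553100586), 84.17289733886719)
all ((481.32757568359375, -269.8890380859375), (43.97407913208008, 65.52745819091797), 84.94425964355469)
```

View pics/c_wrist.png

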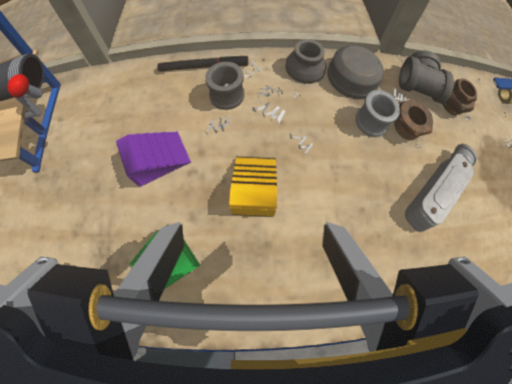

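The wrist view shows the yellow chock at (253,186) between the fingers. The purple wedge (153,157) and green one (170,258) are outside them. Refined chock pose: centre (0.4815, -0.270), yaw -0.09.

```bash
python3 - <<'E'
from h import *
b=np.radians(32)
yaw=-.09; c=np.array([.4815,-.270,0]); d=np.array([np.cos(yaw),np.sin(yaw),0])
Rt=ori(b,yaw,-1); g=c+d*-.018+[0,0,.028]; tcp=g+.019*Rt[:,2]; print(tcp)
go(tcp,Rt)
E
```

```text
[ 0.47360057 -0.26928713  0.01188709]
turn [-0.001  0.026  0.043] n 1.0 then shift cm [-0.28  0.26 11.93] n 2.0
```

```bash
python3 -m inch '[0,0,0,0,0.026,0.043,1, -0.28,0.26,4,0,0,0,1, 0,0,4,0,0,0,1, 0,0,2.5,0,0,0,1, 0,0,1.43,0,0,0,1, 0,0,0,0,0,0,1, 0,0,0,0,0,0,0.3, 0,0,0,0,0,0,0.3, 0,0,0,0,0,0,0.3, 0,0,0,0,0,0,0.3,0,0,0,0,0,0,0.3]' 30
python3 - <<'E'
from h import *
o=ctrl.get_obs(); print(o["ee_pos"],o["eef_rot"],o["grip_width"])
E
```

```text
time_s: 4.4
ee_pos: [0.4741, -0.2685, 0.0117]
eef_rot: [-2.582, 0.0, -1.66]
force: [-0.0, 0.3, 0.3]
grip_width: 0.0473
[ 0.47408016 -0.26845782  0.01172125] [-2.58216467e+00  2.14146492e-04 -1.66017882e+00] 0.047260293612262416
```

```bash
python3 -m inch '[0,0,0,0,0,0,0.2,0,0,0,0,0,0,0.2, 0,-1.06,-1.7,0,0,0,0.2, 0,-1.06,-1.7,0,0,0,0.2,0,-1.06,-1.7,0,0,0,0.2,0,-1.06,-1.7,0,0,0,0.2,0,-1.06,-1.7,0,0,0,0.2,0,0,0,0,0,0,0.2]' 30
python3 - <<'E'
from h import *
o=ctrl.get_obs(); print(o["force"],o["grip_width"])
s=.17; d=np.array([np.cos(s),0,np.sin(s)]); n=np.array([-np.sin(s),0,np.cos(s)])
Rt=ori(np.radians(32)+s,0,-1)
toe=S+np.array([.020,0,.075])-.006*d
M=toe-.033*d
fin=M-.0075*d+.0117*n
pre=fin-.12*d+.03*n; near=fin-.02*d+.010*n
print("pre",pre,"near",near,"fin",fin)
go(pre,Rt); go(near,Rt,pre,Rt); go(fin,Rt,near,Rt)
E
```

```text
time_s: 5.4
ee_pos: [0.4742, -0.2687, 0.1126]
eef_rot: [-2.581, -0.001, -1.66]
force: [-0.3, -0.8, -2.1]
grip_width: 0.0434
[-0.31776685 -0.83304431 -2.08296699] 0.04341371741089191
pre [0.43434523 0.084      0.08793002] near [0.53628736 0.084      0.08513656] fin [0.55769087 0.084      0.07866436]
turn [ 0.168 -0.054 -0.071] n 1.0 then shift cm [-35.27   4.62  -0.81] n 6.0
turn [0. 0. 0.] n 0.0 then shift cm [ 0.   -7.42  7.  ] n 2.0
turn [0. 0. 0.] n 0.0 then shift cm [ 0.   -1.17  1.91] n 1.0
```

```bash
python3 -m inch '[0,0,0,0.084,-0.027,-0.0355,0.2, 0,0,0,0.084,-0.027,-0.0355,0.2, -2,1.6,-0.4,0,0,0,0.2, -4,1.6,-0.4,0,0,0,0.2, -4.88,1.42,0,0,0,0,0.2, -4.88,0,0,0,0,0,0.2, -4.88,0,0,0,0,0,0.2, -4.88,0,0,0,0,0,0.2,-4.88,0,0,0,0,0,0.2,-4.87,0,0,0,0,0,0.2,0,0,0,0,0,0,0.2,0,0,0,0,0,0,0.2,0,0,0,0,0,0,0.2]' 30
python3 - <<'E'
from h import *
o=ctrl.get_obs(); print(o["force"],o["grip_width"])
im,d=ctrl.camera("wrist"); save("d_wrist",im)
im,d=ctrl.camera("side")
s=.17; dd=np.array([np.cos(s),0,np.sin(s)]); n=np.array([-np.sin(s),0,np.cos(s)])
Rt=ori(np.radians(32)+s,0,-1)
go([.5363,.084,.0851],Rt)
E
```

```text
time_s: 7.02
ee_pos: [0.4355, 0.0616, 0.0832]
eef_rot: [-2.411, 0.03, -1.547]
force: [-0.9, -0.2, -1.5]
grip_width: 0.0438
[-0.86526493 -0.2304126  -1.50575314] 0.04377928817038033
turn [-0.002  0.039 -0.002] n 1.0 then shift cm [-2.22 -7.62  6.58] n 2.0
```

View pics/d_wrist.png

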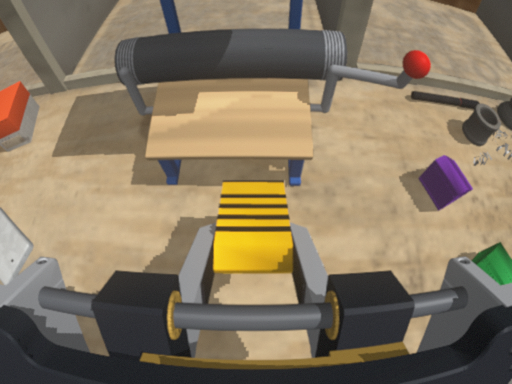

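The wrist view shows the chock held at (253,225) and the board front corners at (148,157) and (312,157). The pipe runs from (120,62) to (343,55). The knob is at (416,64), on a rod that runs sideways from the arm top and then bends up. I'll check the stand pose from these corners.

```bash
python3 - <<'E'
from h import *
o=ctrl.get_obs()
for u,v,z in [(148,157,.059),(312,157,.059),(416,64,.145)]:
    a,r=wray(u,v,T(o)); print((a+r*(z-a[2])/r[2]).round(4))
Rt=ori(np.radians(32)+.17,0,-1)
go([.5363,.084,.0851],Rt)
E
```

```text
[0.513  0.1586 0.059 ]
[0.5126 0.0141 0.059 ]
[ 0.5433 -0.0573  0.145 ]
turn [-0.002  0.039 -0.002] n 1.0 then shift cm [-2.22 -7.62  6.58] n 2.0
```

```bash
python3 -m inch '[-1.2,0,0,0,0.039,0,0.2, -1.17,0,0,0,0,0,0.2, 0,-1.9,1.65,0,0,0,0.2, 0,-1.9,1.65,0,0,0,0.2,0,-1.9,1.65,0,0,0,0.2,0,-1.9,1.65,0,0,0,0.2,0,0,0,0,0,0,0.2,0,0,0,0,0,0,0.2]' 30
python3 - <<'E'
from h import *
o=ctrl.get_obs(); print(o["grip_width"])
Rt=ori(np.radians(32)+.17,0,-1)
s=.17; d=np.array([np.cos(s),0,np.sin(s)]); n=np.array([-np.sin(s),0,np.cos(s)])
go([.5577,.0855,.0787],Rt)
print("n,d in tool",(Rt.T@n).round(3),(Rt.T@d).round(3))
E
```

```text
time_s: 8.12
ee_pos: [0.5274, 0.0668, 0.0844]
eef_rot: [-2.412, 0.033, -1.543]
force: [-0.5, -0.5, -2.0]
grip_width: 0.0439
0.04388622038333864
turn [-0.     0.043 -0.001] n 1.0 then shift cm [-1.87 -1.88  2.44] n 1.0
n,d in tool [ 0.    -0.53  -0.848] [ 0.    -0.848  0.53 ]
```

```bash
python3 - <<'E'
from h import *
o=ctrl.get_obs(); print(np.round(o["qpos"],3),np.round(o["joint_vel"],3),T(o)[:3,:3].round(3))
E
```

```text
[0.053 0.17  2.213 0.265 0.029 1.346] [ 0.003 -0.01   0.007 -0.003 -0.004  0.004] [[ 0.028 -0.746  0.665]
 [-0.999  0.001  0.043]
 [-0.033 -0.666 -0.745]]
```

j5 is near its 0 limit, so the wrist is singular here. I'll ease the lean a little and correct sideways.

```bash
python3 -m inch '[0,0,0,-0.05,0,0,0.2, 0,0,0,-0.04,0,0,0.2, -0.6,-0.2,0.2,0,0.02,0,0.2, -0.6,-0.2,0.2,0,0.02,0,0.2,-0.6,0,0,0,0,0,0.2,0,0,0,0,0,0,0.2,0,0,0,0,0,0,0.2]' 30
python3 - <<'E'
from h import *
o=ctrl.get_obs(); print(np.round(o["qpos"],3),o["grip_width"])
for l in (37,40,41.7):
    Rt=ori(np.radians(l),0,-1)
    go([.5577,.0855,.0787],Rt)
print(T(o)[:3,:3].round(3))
E
```

```text
time_s: 9.0
ee_pos: [0.5332, 0.0846, 0.0844]
eef_rot: [-2.502, 0.001, -1.567]
force: [0.5, 0.3, -2.1]
grip_width: 0.0441
[ 0.126  0.192  2.133 -0.383  0.194  2.045] 0.04410378827092209
turn [0.006 0.003 0.003] n 1.0 then shift cm [-0.09 -1.62  1.93] n 1.0
turn [0.058 0.003 0.003] n 1.0 then shift cm [-0.09 -1.52  2.01] n 1.0
turn [0.088 0.003 0.003] n 1.0 then shift cm [-0.09 -1.46  2.06] n 1.0
[[ 0.004 -0.802  0.597]
 [-1.    -0.003  0.003]
 [-0.001 -0.597 -0.802]]
```

```bash
python3 -m inch '[0,0,0,0.044,0,0,0.2, 0,0,0,0.044,0,0,0.2, -0.09,-0.51,0.32,0,0,0,0.2, 0,-0.51,0.32,0,0,0,0.2, 0,0.19,0.3,0,0,0,0.2, 0,0.19,0.3,0,0,0,0.2,0,0,0,0,0,0,0.2,0,0,0,0,0,0,0.2]' 30
python3 - <<'E'
from h import *
o=ctrl.get_obs(); print(np.round(o["qpos"],3),o["grip_width"])
Rt=ori(np.radians(32)+.17,0,-1)
go([.5577,.0855,.0787],Rt)
E
```

```text
time_s: 10.0
ee_pos: [0.5474, 0.0835, 0.0836]
eef_rot: [-2.421, 0.003, -1.564]
force: [-1.1, -1.8, -2.1]
grip_width: 0.0439
[ 0.121  0.219  2.148 -0.896  0.093  2.553] 0.04392931856425562
turn [0.008 0.007 0.003] n 1.0 then shift cm [-0.2  -0.45  1.05] n 1.0
```

```bash
python3 -m inch '[0,0,0,-0.03,0,0,0.2, 0,0,0,-0.02,0,0,0.2, 0,0,0,0,0,0,0.2]' 30
python3 - <<'E'
from h import *
o=ctrl.get_obs(); print(np.round(o["qpos"],3),o["grip_width"])
Rt=ori(np.radians(38.3),0,-1)
go([.5577,.0855,.0787],Rt)
s=.17; d=np.array([np.cos(s),0,np.sin(s)]); n=np.array([-np.sin(s),0,np.cos(s)])
print("n,d in tool",(Rt.T@n).round(3),(Rt.T@d).round(3), "along n,d to go", (np.array([.5577,.0855,.0787])-o["ee_pos"])@np.stack([n,d],1))
E
```

```text
time_s: 10.38
ee_pos: [0.5478, 0.0833, 0.084]
eef_rot: [-2.466, 0.003, -1.565]
force: [0.0, 0.2, -2.1]
grip_width: 0.044
[ 0.118  0.219  2.12  -0.483  0.147  2.139] 0.04399645074676723
turn [-0.007  0.006  0.003] n 1.0 then shift cm [-0.22 -0.45  1.02] n 1.0
n,d in tool [ 0.    -0.478 -0.878] [ 0.    -0.878  0.478] along n,d to go [-0.00685451  0.0088318 ]
```

```bash
python3 -m inch '[-0.2,0.1,0.18,0,0,0,0.2, 0,0.1,0.18,0,0,0,0.2, 0,0.05,0.09,0,0,0,0.2,0,0,0,0,0,0,0.2,0,0,0,0,0,0,0.2]' 30
```

```text
time_s: 11.0
ee_pos: [0.5487, 0.0853, 0.079]
eef_rot: [-2.465, 0.002, -1.564]
force: [-2.7, 1.3, 2.1]
grip_width: 0.0438
```

```bash
python3 -m inch '[0,0.05,0.09,0,0,0,0.2,0,0.05,0.09,0,0,0,0.2,0,0,0,0,0,0,0.2]' 30; python3 - <<'E'
from h import *
o=ctrl.get_obs(); print(np.round(o["qpos"],3))
s=.17; d=np.array([np.cos(s),0,np.sin(s)]); n=np.array([-np.sin(s),0,np.cos(s)])
print((np.array([.5577,.0855,.0787])-o["ee_pos"])@np.stack([n,d],1))
im,_=ctrl.camera("wrist"); save("e_wrist",im)
E
```

```text
time_s: 11.38
ee_pos: [0.5492, 0.0854, 0.0773]
eef_rot: [-2.465, 0.002, -1.564]
force: [-7.5, -0.1, 9.1]
grip_width: 0.0441
[ 0.123  0.237  2.119 -0.566  0.132  2.226]
[-4.69804814e-05  8.64000617e-03]
```

View pics/e_wrist.png

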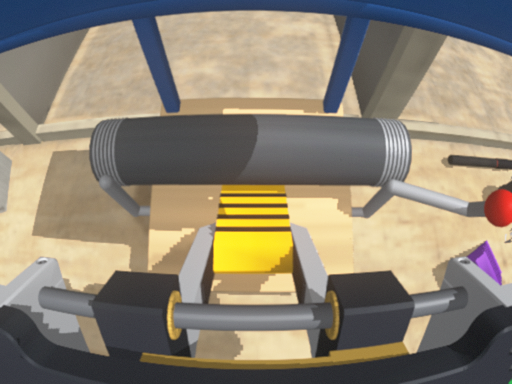

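The chock is on the board, centred on the pipe (chock (253,230), pipe middle (250,150)), with its toe just in front of the pipe. Sliding it uphill.

```bash
python3 -m inch '[0,-0.1,-0.18,0,0,0,0.2,0,-0.26,0.14,0,0,0,0.2,0,-0.26,0.14,0,0,0,0.2,0,0,0,0,0,0,0.2]' 30; python3 -m inch '[0,-0.18,0.1,0,0,0,0.2,0,0,0,0,0,0,0.2]' 30;  python3 -m inch '[0,-0.09,0.05,0,0,0,0.2,0,0,0,0,0,0,0.2]' 30; python3 - <<'E'
from h import *
o=ctrl.get_obs(); print(np.round(o["qpos"],3))
s=.17; d=np.array([np.cos(s),0,np.sin(s)]); n=np.array([-np.sin(s),0,np.cos(s)])
print((np.array([.5577,.0855,.0787])-o["ee_pos"])@np.stack([n,d],1), o["force"]@np.stack([n,d],1))
E
```

```text
time_s: 11.92
ee_pos: [0.5544, 0.0852, 0.0794]
eef_rot: [-2.467, 0.002, -1.565]
force: [-0.7, -0.4, -4.1]
grip_width: 0.044
time_s: 12.18
ee_pos: [0.5565, 0.0853, 0.08]
eef_rot: [-2.466, 0.002, -1.565]
force: [-0.1, 0.4, -3.5]
grip_width: 0.0441
time_s: 12.42
ee_pos: [0.5574, 0.0853, 0.0802]
eef_rot: [-2.466, 0.002, -1.565]
force: [-0.9, -0.6, -3.4]
grip_width: 0.0442
[ 0.12   0.246  2.097 -0.501  0.145  2.158]
[-1.52960771e-03  3.86298791e-05] [-3.24574171 -1.4591681 ]
```

```bash
python3 -m inch '[0,0.06,0.11,0,0,0,0.2,0,0,0,0,0,0,0.2]' 30; python3 -m inch '[0,-0.13,0.07,0,0,0,0.2,0,0,0,0,0,0,0.2]' 30;  python3 -m inch '[0,-0.13,0.07,0,0,0,0.2,0,0,0,0,0,0,0.2]' 30; python3 - <<'E'
from h import *
o=ctrl.get_obs()
s=.17; d=np.array([np.cos(s),0,np.sin(s)]); n=np.array([-np.sin(s),0,np.cos(s)])
print((np.array([.5577,.0855,.0787])-o["ee_pos"])@np.stack([n,d],1), o["force"]@np.stack([n,d],1))
E
```

```text
time_s: 12.68
ee_pos: [0.5577, 0.0854, 0.079]
eef_rot: [-2.466, 0.002, -1.564]
force: [-1.1, -1.0, -3.6]
grip_width: 0.044
time_s: 12.92
ee_pos: [0.5592, 0.0854, 0.0793]
eef_rot: [-2.466, 0.002, -1.564]
force: [-1.0, 1.8, -2.8]
grip_width: 0.044
time_s: 13.18
ee_pos: [0.5606, 0.0853, 0.0795]
eef_rot: [-2.466, 0.002, -1.565]
force: [0.3, -0.1, -2.6]
grip_width: 0.0436
[-0.00032296 -0.00302801] [-2.646856   -0.17424739]
```

```bash
python3 -m inch '[0,-0.13,0.07,0,0,0,0.2,0,0,0,0,0,0,0.2]' 30; python3 -m inch '[0,-0.13,0.07,0,0,0,0.2,0,0,0,0,0,0,0.2]' 30; python3 - <<'E'
from h import *
o=ctrl.get_obs()
im,_=ctrl.camera("wrist"); im2,_=ctrl.camera("side")
c=np.hstack([cv2.resize(im[100:300,130:380],(400,320)),cv2.resize(im2[150:260,220:330],(320,320),interpolation=2)]); save("f",c)
E
```

```text
time_s: 13.42
ee_pos: [0.5621, 0.0854, 0.0798]
eef_rot: [-2.466, 0.002, -1.564]
force: [0.3, -0.0, -2.9]
grip_width: 0.044
time_s: 13.68
ee_pos: [0.5636, 0.0854, 0.0801]
eef_rot: [-2.466, 0.002, -1.565]
force: [-0.7, -0.7, -3.0]
grip_width: 0.0441
```

View pics/f.png

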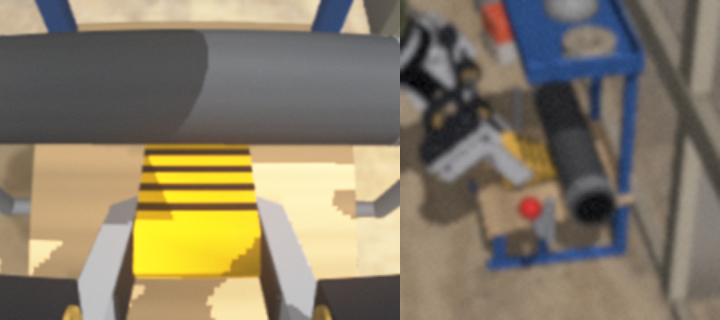

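```bash
python3 - <<'E'
from h import *
a=np.load("/tmp/side.npz")["im"]; b,_=ctrl.camera("side")
g=lambda x:cv2.cvtColor(x,cv2.COLOR_RGB2GRAY).astype(np.float32)
a,b=g(a),g(b); B=cv2.resize(b,None,fx=4,fy=4,interpolation=2); A=cv2.resize(a,None,fx=4,fy=4,interpolation=2)
def m(x0,x1,y0,y1):
    t=A[y0*4:y1*4,x0*4:x1*4]; w=B[(y0-8)*4:(y1+8)*4,(x0-8)*4:(x1+8)*4]
    r=cv2.matchTemplate(w,t,cv2.TM_CCOEFF_NORMED); _,v,_,l=cv2.minMaxLoc(r); return (l[0]/4-8,l[1]/4-8,round(v,3))
print("pipe end",m(272,293,206,229),"post ref",m(286,302,150,180))
p,f=K("side")
for q in ([.6015,-.02,.0987],[.6115,-.02,.1004]):
    c=p["camera_from_world"]@np.append(q,1); print(c[:2]/c[2]*f+[p["cx"],p["cy"]])
cv2.imwrite("pics/g.png",np.hstack([cv2.resize(x[170:250,230:310],(400,400),interpolation=2) for x in (a,b)]))
E
```

```text
pipe end (3.25, -1.0, 0.846) post ref (0.0, 0.0, 0.996)
[282.2493101  222.24363849]
[285.77314378 221.38067653][ WARN:0@1.808] global loadsave.cpp:1063 imwrite_ Unsupported depth image for selected encoder is fallbacked to CV_8U.
```

View pics/g.png

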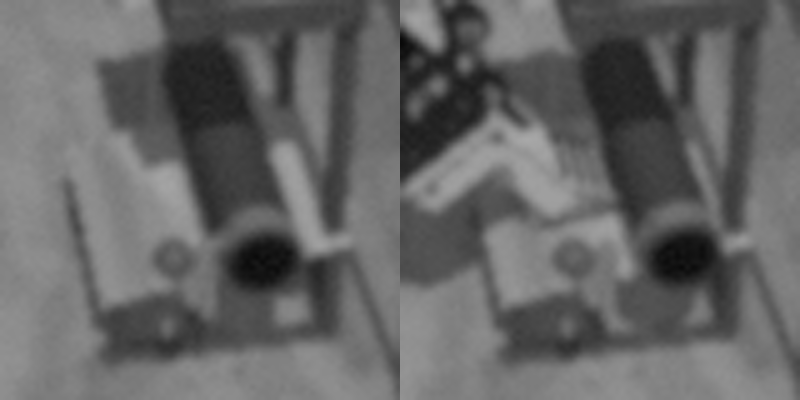

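The side view shows the pipe end about 3.25 px, or 9 mm, uphill of where it was, so I pushed it along unfelt. I'll back off so it rolls back with the chock.

```bash
python3 -m inch '[0,0.13,-0.07,0,0,0,0.2,0,0.13,-0.07,0,0,0,0.2,0,0.13,-0.07,0,0,0,0.2,0,0.13,-0.07,0,0,0,0.2,0,0.13,-0.07,0,0,0,0.2,0,0,0,0,0,0,0.2,0,0,0,0,0,0,0.2]' 30; cat >> h.py <<'E'
def pipe_shift():
    a=np.load("/tmp/side.npz")["im"]; b,_=ctrl.camera("side")
    g=lambda x:cv2.resize(cv2.cvtColor(x,cv2.COLOR_RGB2GRAY),None,fx=4,fy=4,interpolation=2)
    A,B=g(a),g(b); x0,x1,y0,y1=272,293,206,229
    r=cv2.matchTemplate(B[(y0-8)*4:(y1+8)*4,(x0-8)*4:(x1+8)*4],A[y0*4:y1*4,x0*4:x1*4],cv2.TM_CCOEFF_NORMED); _,v,_,l=cv2.minMaxLoc(r)
    print("pipe shift px",l[0]/4-8,l[1]/4-8,round(v,3),"~mm",(l[0]/4-8)*2.84)
    return b
E
python3 - <<'E'
from h import *
pipe_shift(); o=ctrl.get_obs()
s=.17; d=np.array([np.cos(s),0,np.sin(s)]); n=np.array([-np.sin(s),0,np.cos(s)])
print(o["ee_pos"],(np.array([.5577,.0855,.0787])-o["ee_pos"])@np.stack([n,d],1), o["force"]@np.stack([n,d],1),np.round(o["qpos"],3))
E
```

```text
time_s: 14.7
ee_pos: [0.556, 0.0853, 0.0787]
eef_rot: [-2.467, 0.002, -1.565]
force: [-5.4, 0.1, 1.7]
grip_width: 0.0438
pipe shift px 1.0 -0.25 0.984 ~mm 2.84
[0.55599052 0.08533097 0.07868046] [-0.00026996  0.00168815] [ 2.46807555 -5.43816293] [ 0.121  0.246  2.101 -0.519  0.141  2.176]
```

```bash
python3 -m inch '[0,0,0,0.02,0,0,0.2,0,0,0,0.02,0,0,0.2,0,0,0,0,0,0,0.6,0,0,0,0,0,0,0.85,0,0,0,0,0,0,0.85,0,0,0,0,0,0,0.85,0,0,0,0,0,0,0.85]' 10
python3 - <<'E'
from h import *
b=pipe_shift(); o=ctrl.get_obs(); im,d=ctrl.camera("wrist"); print(np.round(o["qpos"],3),o["force"])
save("i",np.hstack([cv2.resize(im[100:300,130:380],(400,320)),cv2.resize(b[150:260,220:330],(320,320),interpolation=2)]))
E
```

```text
time_s: 15.62
ee_pos: [0.5562, 0.0852, 0.0789]
eef_rot: [-2.427, 0.003, -1.565]
force: [1.0, -0.5, 0.2]
grip_width: 0.0796
pipe shift px 1.0 -0.25 0.983 ~mm 2.84
[ 0.123  0.246  2.124 -0.895  0.095  2.554] [ 0.42921029 -0.15354126  0.17315163]
```

View pics/i.png

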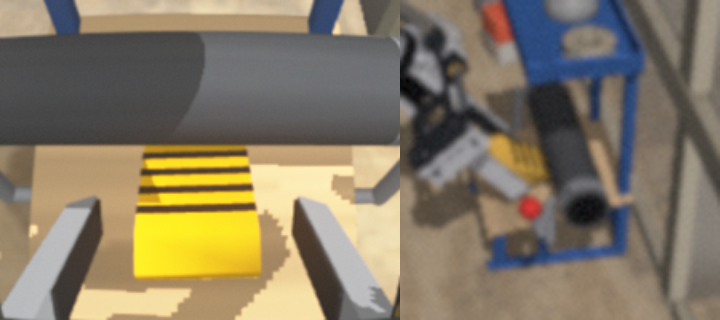

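The fingers are open and clear. The chock stands square under the middle of the pipe, which is about 3 mm from its start. Withdraw and head for the knob.

```bash
python3 -m inch '[0,0,-0.5,-0.06,0,0,0.85,0,0,-2,0,0,0,0.85,0,0,-4,0,0,0,0.85,0,0,-4,-0.03,0,0,0.85,0,0,-2,0,0,0,0.85,0,0,0,0,0,0,0.5]' 10
python3 - <<'E'
from h import *
pipe_shift(); o=ctrl.get_obs(); print(np.round(o["qpos"],3),o["ee_pos"])
Rt=ori(np.radians(36),-.05,-1); k=np.array([.5425,-.0600,.145]); tcp=k+.014*Rt[:,2]; print(tcp)
go(tcp-.09*Rt[:,2],Rt)
E
```

```text
time_s: 16.48
ee_pos: [0.4799, 0.0831, 0.1759]
eef_rot: [-2.483, -0.004, -1.571]
force: [0.7, 0.3, -0.8]
grip_width: 0.0733
pipe shift px 1.0 -0.25 0.982 ~mm 2.84
[ 0.149 -0.112  2.191 -0.234  0.421  1.9  ] [0.47996958 0.08301936 0.17482049]
[ 0.55071871 -0.06041128  0.13367376]
turn [-0.029  0.026  0.042] n 1.0 then shift cm [13.97 -3.88 -1.1 ] n 3.0
```

```bash
python3 -m inch '[0,-1.3,-1.1,-0.029,0.026,0.042,0.5,3.5,-1.3,0,0,0,0,0.5,3.5,-1.28,0,0,0,0,0.5,3.5,0,0,0,0,0,0.5,3.47,0,0,0,0,0,0.5,0,0,0,0,0,0,0.5,0,0,0,0,0,0,0.5]' 10
python3 - <<'E'
from h import *
o=ctrl.get_obs(); im,d=ctrl.camera("wrist"); save("j",im); print(np.round(o["qpos"],3),o["grip_width"])
hs=cv2.cvtColor(im,cv2.COLOR_RGB2HSV); m=((hs[...,0]<6)|(hs[...,0]>174))&(hs[...,1]>170)&(hs[...,2]>90)
n,l,st,c=cv2.connectedComponentsWithStats(m.astype(np.uint8)); k=1+np.argmax(st[1:,4]); print(st[k],c[k])
a,r=wray(*c[k],T(o)); print((a+r*(.145-a[2])/r[2]).round(4), "x-plane",(a+r*(.542-a[0])/r[0]).round(4))
Rt=ori(np.radians(36),-.05,-1); go([ .5507,-.0604,.1337],Rt)
E
```

```text
time_s: 17.4
ee_pos: [0.4973, -0.0574, 0.2055]
eef_rot: [-2.517, -0.001, -1.622]
force: [-0.5, 1.1, 0.2]
grip_width: 0.0471
[-0.251 -0.125  2.109  0.223  0.553  1.217] 0.04709848989977704
[240 188  22  22 383] [250.68407311 198.56657963]
[ 0.543  -0.0577  0.145 ] x-plane [ 0.542  -0.0577  0.1479]
turn [ 0.003 -0.     0.001] n 1.0 then shift cm [ 0.07 -0.09  8.97] n 2.0
```

View pics/j.png

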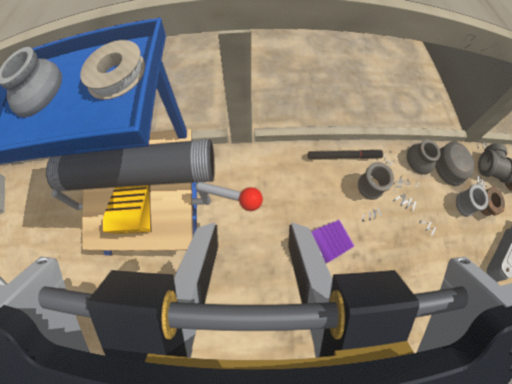

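The knob is at (251,199), midway between the fingers, and the chock sits at (128,210) under the pipe. Because of the sideways rod I'll pinch just past the ball's equator.

```bash
python3 -m inch '[0,0,3,0,0,0,0.5,0,-0.1,3,0,0,0,0.5,0,0,2.07,0,0,0,0.5,0,0,0,0,0,0,0.5,0,0,0,0,0,0,0.1,0,0,0,0,0,0,0.1,0,0,0,0,0,0,0.1,0,0,0,0,0,0,0.1]' 25
python3 - <<'E'
from h import *
o=ctrl.get_obs(); print(np.round(o["qpos"],3),o["grip_width"],o["force"])
pipe_shift()
R0=T(o)[:3,:3]; ax=np.array([.5855-.0134,0,.055]); prev=0
r=np.hypot(.03,.09); a0=np.arctan2(.09,-.03)
P=lambda t: np.array([np.cos(a0+t),0,np.sin(a0+t)])*r
for i in range(1,13):
    t=1.44*i/12; print(round(t,2),(R0.T@(P(t)-P(1.44*(i-1)/12))*100).round(2))
E
```

```text
time_s: 18.45
ee_pos: [0.545, -0.0581, 0.1422]
eef_rot: [-2.516, 0.001, -1.619]
force: [-2.5, 21.0, 5.0]
grip_width: 0.0206
[-0.225  0.091  2.068  0.286  0.379  1.162] 0.020581668413549303 [-2.53573917 20.96899885  4.95881136]
pipe shift px 1.0 -0.25 0.983 ~mm 2.84
0.12 [ 0.05  1.1  -0.27]
0.24 [ 0.05  1.13 -0.14]
0.36 [ 0.05  1.14 -0.  ]
0.48 [0.04 1.13 0.13]
0.6 [0.04 1.11 0.27]
0.72 [0.03 1.07 0.4 ]
0.84 [0.03 1.01 0.52]
0.96 [0.02 0.94 0.64]
1.08 [0.01 0.86 0.75]
1.2 [0.01 0.76 0.84]
1.32 [0.   0.66 0.93]
1.44 [-0.01  0.54  1.  ]
```

```bash
python3 -m inch '[-0.15,0,0,0,0,0,0.1,0.05,1.1,-0.27,0,0,0,0.1,0.05,1.13,-0.14,0,0,0,0.1,0.05,1.14,0,0,0,0,0.1,0,0,0,0,0,0,0.1]' 25
python3 - <<'E'
from h import *
o=ctrl.get_obs(); print(np.round(o["qpos"],3)); b=pipe_shift()
for r in ctrl.place_of("side","stop_knob")[:2]: print(r)
E
```

```text
time_s: 19.12
ee_pos: [0.5147, -0.0578, 0.125]
eef_rot: [-2.516, 0.0, -1.62]
force: [-3.5, 8.0, 4.1]
grip_width: 0.0204
[-0.241  0.056  2.156  0.35   0.332  1.082]
pipe shift px 1.0 -0.25 0.98 ~mm 2.84
{'centre': [253.0, 226.0], 'score': 0.63}
```

```bash
python3 - <<'E'
from h import *
o=ctrl.get_obs(); Rc=T(o)[:3,:3]
r=np.hypot(.03,.09); a0=np.arctan2(.09,-.03)
P=lambda t: np.array([np.cos(a0+t),0,np.sin(a0+t)])*r
ts=np.linspace(.36,1.44,10)
for a,b in zip(ts,ts[1:]):
    print(round(b,2),(Rc.T@(P(b)-P(a))*100).round(2)); Rc=Rc@R.from_rotvec([-.03,0,0]).as_matrix()
E
```

```text
0.48 [0.04 1.13 0.13]
0.6 [0.04 1.1  0.3 ]
0.72 [0.03 1.04 0.46]
0.84 [0.03 0.96 0.61]
0.96 [0.02 0.86 0.75]
1.08 [0.01 0.74 0.87]
1.2 [0.01 0.6  0.97]
1.32 [-0.    0.45  1.05]
1.44 [-0.01  0.29  1.1 ]
```

```bash
python3 -m inch '[0,1.13,0.13,-0.03,0,0,0.1,0,1.1,0.3,-0.03,0,0,0.1,0,1.04,0.46,-0.03,0,0,0.1,0,0.96,0.61,-0.03,0,0,0.1,0,0.86,0.75,-0.03,0,0,0.1,0,0,0,0,0,0,0.1]' 25
python3 -m inch '[0,0.74,0.87,-0.03,0,0,0.1,0,0.6,0.97,-0.03,0,0,0.1,0,0.45,1.05,-0.03,0,0,0.1,0,0.15,0.6,0,0,0,0.1,0,0,0,0,0,0,0.1]' 25
python3 - <<'E'
from h import *
o=ctrl.get_obs(); print(np.round(o["qpos"],3),o["ee_pos"]); b=pipe_shift()
for r in ctrl.place_of("side","stop_knob")[:2]: print(r)
print("grasp pt", (o["ee_pos"]-.005*T(o)[:3,2]).round(4),"expect end knob .478 .. .041")
E
```

```text
time_s: 19.98
ee_pos: [0.4842, -0.0575, 0.0778]
eef_rot: [-2.667, -0.001, -1.621]
force: [-1.9, -6.7, -0.2]
grip_width: 0.0203
time_s: 20.6
ee_pos: [0.4816, -0.0575, 0.0378]
eef_rot: [-2.756, -0.001, -1.621]
force: [-1.0, -7.2, -0.7]
grip_width: 0.0204
[-0.232  0.226  2.133  0.168  0.408  1.247] [ 0.48160001 -0.05750713  0.03782945]
pipe shift px 1.0 -0.25 0.981 ~mm 2.84
{'centre': [242.9, 250.0], 'score': 0.74}
grasp pt [ 0.4797 -0.0574  0.0425] expect end knob .478 .. .041
```

The stop is at about 1.38 rad, still pinched. Release and withdraw.

```bash
python3 -m inch '[0,0,0.2,0,0,0,0.1,0,0,0,0,0,0,0.5,0,0,0,0,0,0,0.5,0,0,0,0,0,0,0.5,0,0,-3,0,0,0,0.5,0,0,-5,0,0,0,0.5,0,0,-5,0,0,0,0.5,0,0,-3,0,0,0,0.5,0,0,0,0,0,0,0.5,0,0,0,0,0,0,0.5]' 25
python3 - <<'E'
from h import *
o=ctrl.get_obs(); b=pipe_shift(); im,d=ctrl.camera("wrist")
hs=cv2.cvtColor(im,cv2.COLOR_RGB2HSV); m=((hs[...,0]<6)|(hs[...,0]>174))&(hs[...,1]>170)&(hs[...,2]>90)
n,l,st,c=cv2.connectedComponentsWithStats(m.astype(np.uint8)); k=1+np.argmax(st[1:,4])
a,r=wray(*c[k],T(o)); print(c[k],(a+r*(.041-a[2])/r[2]).round(4),o["force"],o["ee_pos"])
save("k",np.hstack([cv2.resize(im,(440,330)),cv2.resize(b[150:260,220:330],(330,330),interpolation=2)]))
E
```

```text
time_s: 21.95
ee_pos: [0.4222, -0.0537, 0.1839]
eef_rot: [-2.756, -0.001, -1.621]
force: [-0.1, -0.2, 0.3]
grip_width: 0.0466
pipe shift px 1.0 -0.25 0.98 ~mm 2.84
[254.         180.23853211] [ 0.4794 -0.0579  0.041 ] [-0.05459277 -0.24788194  0.26389989] [ 0.42219787 -0.05370193  0.18392739]
```

View pics/k.png

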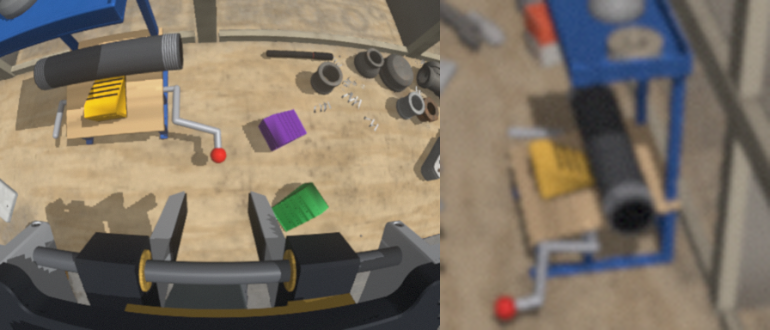

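The stop lies fully down, with the knob at (0.479, -0.058) against an expected 0.478. The chock, at (105,100) in the left panel, is square under the pipe. The pipe has not moved since the chock was released, and the gripper is clear. Handing in.

```bash
python3 -c "
from station import ctrl
print(ctrl.hand_in())"
```

```text
the job is handed in; nothing more can be done
None
```

The pipe now rests on the yellow chock with the stop swung down, and I handed the job in at about 22 s. The hand-in gave no verdict.

- **Chock:** I set the yellow chock (black ribs) on the board against the middle of the pipe, thin end under it, and released it. It stands square to the stand in the last pictures.
- **Pipe:** While sliding the chock in I pushed the pipe about 9 mm uphill, because the contact was too light to feel. I saw it in the side camera and backed off. It now rests about 3 mm uphill of where it started. That reading did not change from the chock's release through the stop's swing.
- **Stop:** I pinched the red knob and swung the stop down. The knob measured at x = 0.479 m against 0.478 m expected fully down, which is about 1.4 rad.
- **Clearance:** The gripper is clear and the last force reading is close to zero.
- **Other things on the bench:** I did not touch any of them and they look unmoved in the last pictures, but I did not measure their positions.
- **Failed or off:** The last wrist joint briefly read 2.553 to 2.554 rad against its 2.55 limit, twice, while setting the chock. I eased the tool's lean each time.

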